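# Push the watch case holder home in the corner stop

### The job

Push the red case holder along the bench with the fingertips until it sits home in the brass corner stop: its plain long side flush against the long arm and its plain end (the one without the thumb screw) against the short arm. Only push it: never lift, tip or carry it, and leave the other things on the bench where they are. Finish with the hand clear.

Things in the scene. Friction and masses are not known exactly. Their poses are not given: they have to be found in the camera images.
- case_holder: red aluminium case holder, a loose block 50 mm (own x) by 80 mm (own y), 22 mm high, 0.17 to 0.34 kg; origin at the centre of its underside, z up. Fixed on its top: four black pins (to 29 mm) and a steel watch (to 31 mm). A thumb screw sticks out of its +y end; its other sides are plain. It starts at negative x of the stop's frame, axes within 26 degrees of the stop's.
- holder_screw (a point): outer end of the holder's aluminium thumb screw, 14 mm in diameter, 11 mm above the bench, at the middle of the holder's +y end; it sticks out 14 mm, so this point is 54 mm from the holder's centre; it is rigid and does not turn
- corner_stop: brass L-shaped corner stop fixed to the bench, 14 mm high. Origin on the bench at the inner corner, z up. Long arm: along its +y for 180 mm, inner face at x = 0, 12 mm thick towards +x. Short arm: along its -x for 60 mm, inner face at y = 0, 12 mm thick towards -y. The holder goes at negative x, positive y. Its +x points away from the robot within 15 degrees.
- stop_home (a point): point on the bench where the centre of the holder's underside lies when home: x = -25 mm, y = +40 mm in the stop's frame; the holder's axes are then parallel to the stop's
- ring_dish: white ceramic ring dish, 88 mm across, 22 mm high, origin under its centre; stands on the bench beyond the short arm; leave alone
- tweezer: steel tweezer lying on the bench behind the long arm, 128 mm long along its own x, 12 mm wide, 7 mm high, origin underneath near the middle; leave alone
- screwdriver: black screwdriver lying on the bench to the robot's right, 160 mm long along its own x; leave alone
- loupe: black eye loupe, 38 mm across, 32 mm high, origin under its centre, on the left of the bench; leave alone
- oil_jar: small amber glass jar with a blue cap, 36 mm across, 36 mm high, origin under its centre, on the left of the bench; leave alone
- parts_cup: small aluminium cup, 42 mm across, 30 mm high, origin under its centre, on the left of the bench; leave alone
There are look-alikes about, which are no part of the job. What is meant by the corner_stop is not black or grey, and is the smaller of those in its own colour.

How it is judged:
By the outcome, as a careful person would: the job done as asked, in the order asked, and still so for the second after the job is handed in, with the robot touching nothing.
It also fails if it takes over 64 s, if anything falls off the work surface, if the arm or the gripper's body presses on something with over 40 N, if the wrist force passes 120 N, or if a joint passes its speed limit or range.

### The arm

A 6-joint arm with a two-finger parallel gripper is mounted at the origin on the work surface. World frame = base frame: x ahead of the robot, y to its left, z up, the work surface at z = 0. Lengths are in m, angles in rad, forces in N, time in s.
With the tool pointing down it reaches from about 0.375 to 0.9 m from the base axis. Payload 3.1 kg.
Tool frame: the origin (TCP) lies at the very end of the fingers, on their centre line; the grasp point (between the pads) lies 19 mm behind it; z points along the fingers, y is the line along which they close (so a half turn about z gives the same grasp; the last joint's range is limited). The gripper opens to 85 mm and grips with 20 to 120 N. Pads are 22 mm wide; open, the fingers measure 114 mm over their backs; the gripper's body (76 mm by 85 mm) begins 54 mm behind the grasp point. The pads swing forward as they close: fully open they stand 13 mm farther back than shut.
Start: joints at [-1.345, 0.527, 1.433, -0, 1.181, -0.178], TCP at [0.246, -0.574, 0.231] pointing down, gripper open.
Joint ranges: [-3.08, 3.08], [-0.75, 2.2], [0.22, 2.44], [-1.43, 4.57], [0, 2.65], [-2.85, 2.85]. Speed limits (rad/s): [2.79, 2.79, 3.14, 3.14, 3.14, 3.14].

### API

Orientations are given as a unit quaternion [x, y, z, w].
In Python, from station import manip gives the robot as it stands.
- The arm moves only by the shell command python3 -m handwheel 'ROWS' [FORCE]. ROWS is JSON, a list of rows, each a list of 7 numbers: the shift along the world's x, y, z in mm, then the turn, a rotation vector about the world's x, y, z in degrees, then the opening, from 0 (shut) to 1 (fully open). A call has exactly 10 rows; each row shifts and turns the commanded pose from where the row before left it; what a row does not reach is not made up. A row lasts 1/8 s, in which the tool goes at most 62.5 mm and 10.7 degrees, less where a joint would pass 70% of its speed; a pose out of reach is approached as far as the arm can. A call is refused whole if a number of a shift passes 62.5 or a number of a turn 10.7, either way. A call with a gripper value outside its range is refused whole. The fingers move at their own pace and stop on an object; FORCE is the grip in N (left out, the last holds). Time passes only in rows, so rows that do not move let the fingers close, or fill a call up. It gives the time, the measured TCP pose, the force, the opening and the grip force at its end, in the units of the state.
- manip.sense(): the state, without advancing time (a new reading comes with each control period).
- manip.snapshot(name): name is "scene" or "side" or "wrist"; returns the picture (384x512x3 uint8, red, green, blue); there is no depth.
- manip.get_calibration(name): a dict with "K" (3x3 intrinsics, pixels), "k1" (the pictures are not rectified: a ray, as slopes to the right and down, at radius r is drawn at 1 + k1 r^2 times it, then the intrinsics apply), "rvec" (rotation vector, rad) and "tvec" (3), from world to camera coordinates, as OpenCV has them. Camera axes: x right, y down, z forward; pixel columns grow to the right and rows downward; lengths in m; the calibration is good to about 2 mm. A picture is of the moment at which its call begins: read the wrist's pose just before it. get_calibration takes no time and is no camera call; for the wrist camera it gives the pose at the moment of the call.
- manip.sign_off(): hands the job in; it is judged then, once.
The state is a dict: "t": time; "q": joint angles; "qd": joint speeds; "tau": joint torques, N m; "tcp_pos": TCP position; "tool_rot": TCP orientation; "force": force on the tool from outside, world axes, zero at the start; "ft_torque": the same for the moment, N m; "finger_gap": opening from 0.0 (shut) to 1.0 (fully open); "gripper_force": force on a finger pad.
Only numpy, scipy, OpenCV 4.12 (cv2) and the standard library are available. Lean on these libraries where they do the work, as an engineer would, in place of code of your own. Each camera call takes 0.05 s, during which the arm holds its last target. There are 200 camera calls.

## Working session

There is one attempt and no reset: what is moved stays moved. The work goes in short steps, Python scripts to look and compute and a shell command to move; the robot and the scene stay as the last step left them, time stands still between calls to the robot, and variables do not carry over. Pictures are saved under pics/ and viewed, at most 10 in all, crops included, and the job is handed in when it is done.

```bash
ls; mkdir -p pics; python3 - <<'E'
from station import manip
import cv2
for n in("scene","side"):
    im=manip.snapshot(n); cv2.imwrite(f"pics/{n}0.png",im[:,:,::-1])
    c=manip.get_calibration(n); print(n,c)
print(manip.sense())
E
```

```text
pics
scene {'K': array([[362.48660565,   0.        , 253.92237463],
       [  0.        , 362.48660565, 198.73267704],
       [  0.        ,   0.        ,   1.        ]]), 'k1': -0.03045397355362755, 'rvec': array([ 1.06247696,  2.42373949, -1.01397458]), 'tvec': array([ 0.44338699, -0.16955112,  1.49536637])}
side {'K': array([[476.83527338,   0.        , 251.69102663],
       [  0.        , 476.83527338, 192.17148734],
       [  0.        ,   0.        ,   1.        ]]), 'k1': -0.1159140620243269, 'rvec': array([ 0.14839553, -2.83847414,  1.18739795]), 'tvec': array([0.48490034, 0.15189621, 1.81431439])}
{'t': 0.1, 'q': array([-1.34448976e+00,  5.28353781e-01,  1.43375529e+00,  3.17519300e-06,
        1.18140452e+00, -1.78479217e-01]), 'qd': array([-0.00050056, -0.00308316, -0.00235945, -0.00061434,  0.00214281,
        0.00099947]), 'tau': array([-4.43468434e-05, -4.43304026e+01, -1.78585714e+01, -3.07488153e-04,
        3.90109053e-03, -5.76374148e-06]), 'tcp_pos': array([ 0.24603424, -0.57384815,  0.23044941]), 'tool_rot': array([ 9.79588048e-01,  2.01013268e-01, -2.14984015e-05, -9.60229412e-04]), 'force': array([ 0.05996988,  0.0410515 , -0.75427986]), 'ft_torque': array([-0.06285391,  0.03439214, -0.02997977]), 'gripper_force': 0.0, 'finger_gap': 1.0014746948662436}
```

View pics/scene0.png

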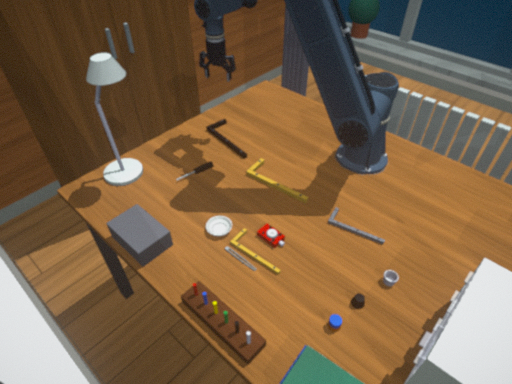

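View pics/side0.png

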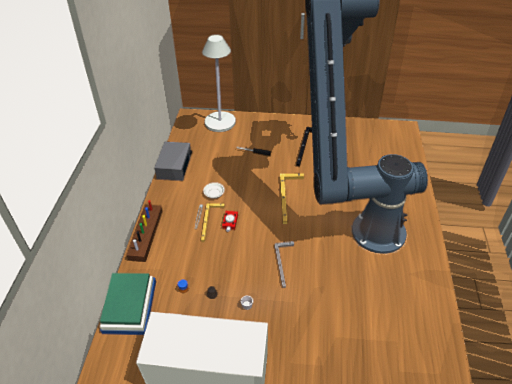

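The scene picture shows four L-shaped stops: black (225,140), larger brass (275,180), grey (355,228) and smaller brass (255,252). The smaller brass one has the dish at (218,227) and the tweezer at (240,258) next to it, so that's the stop. The red holder is at (271,236), with its screw towards (283,243).

```bash
python3 - <<'E'
import cv2
a=cv2.imread("pics/scene0.png")[210:290,200:300]; cv2.imwrite("pics/c1.png",cv2.resize(a,None,fx=7,fy=7,interpolation=cv2.INTER_CUBIC))
E
cat > h.py <<'E'
import numpy as np, cv2
from station import manip
def unproj(cal,uv,z=0.):
    uv=np.atleast_2d(uv).astype(float); K=cal["K"]
    p=cv2.undistortPoints(uv.reshape(-1,1,2),K,np.array([cal["k1"],0,0,0.])).reshape(-1,2)
    R=cv2.Rodrigues(np.array(cal["rvec"]))[0]; t=np.array(cal["tvec"])
    d=np.c_[p,np.ones(len(p))]@R; c=-R.T@t
    return c+d*((z-c[2])/d[:,2:3])
def proj(cal,P):
    return cv2.projectPoints(np.atleast_2d(P).astype(float),np.array(cal["rvec"]),np.array(cal["tvec"]),cal["K"],np.array([cal["k1"],0,0,0.]))[0].reshape(-1,2)
E
```

```text
(no output)
```

View pics/c1.png

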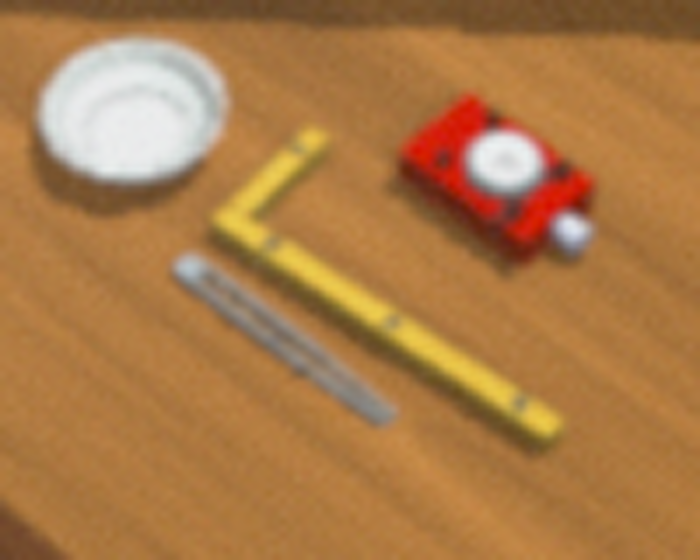

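The crop confirms the choice: small brass L, inner corner near crop (247,215), long arm end (565,425), short arm end (328,138). The holder's top corners are at (470,95), (404,155), (525,247) and (595,185), and its screw at (573,232).

```bash
python3 - <<'E'
from h import *
c=manip.get_calibration("scene")
f=lambda l:(np.array(l)+.5)/7-.5+[200,210]
s=unproj(c,f([(247,215),(565,425),(328,138)]),.014); print(s.round(4))
y=s[1]-s[0];print("stop y dir",np.degrees(np.arctan2(y[1],y[0])),np.linalg.norm(y))
x=s[0]-s[2];print("stop x dir",np.degrees(np.arctan2(x[1],x[0])),np.linalg.norm(x))
h=unproj(c,f([(470,95),(404,155),(525,247),(595,185)]),.022);print(h.round(4),h.mean(0))
v=h[2]+h[3]-h[0]-h[1];print("holder y",np.degrees(np.arctan2(v[1],v[0])))
print(unproj(c,f([(573,232)]),.011))
w=manip.get_calibration("wrist");p=manip.sense()["tcp_pos"];R=cv2.Rodrigues(np.array(w["rvec"]))[0]
print("wristcam",-R.T@w["tvec"]-p,R[2],w["K"])
E
```

```text
[[ 0.6693 -0.0691  0.014 ]
 [ 0.6585  0.1126  0.014 ]
 [ 0.6102 -0.0737  0.014 ]]
stop y dir 93.39721714406157 0.182065843610165
stop x dir 4.45124715237127 0.05924572719642829
[[ 0.5497 -0.0375  0.022 ]
 [ 0.5986 -0.0356  0.022 ]
 [ 0.6016  0.0412  0.022 ]
 [ 0.5522  0.0416  0.022 ]] [0.57552534 0.00241522 0.022     ]
holder y 87.93759226861509
[[0.57323023 0.04653884 0.011     ]]
wristcam [0.07450692 0.03142446 0.14193984] [-0.28912769 -0.12208665 -0.94947355] [[277.78558985   0.         256.42399096]
 [  0.         277.78558985 188.97937504]
 [  0.           0.           1.        ]]
```

```bash
python3 -m handwheel '[[24,52,0,0,0,-2,0.45],[24,52,0,0,0,-2,0.45],[24,52,0,0,0,-2,0.45],[24,52,0,0,0,-2,0.45],[24,52,0,0,0,-2,0.45],[24,52,0,0,0,-2,0.45],[24,52,0,0,0,-2,0.45],[24,52,0,0,0,-2,0.45],[24,52,0,0,0,-2,0.45],[24,52,0,0,0,-1.5,0.45]]'
python3 -m handwheel '[[8,26,-20,0,0,0,0.45],[8,26,-20,0,0,0,0.45],[0,0,-20,0,0,0,0.45],[0,0,-20,0,0,0,0.45],[0,0,0,0,0,0,0.45],[0,0,0,0,0,0,0.45],[0,0,0,0,0,0,0.45],[0,0,0,0,0,0,0.45],[0,0,0,0,0,0,0.45],[0,0,0,0,0,0,0.45]]'
python3 - <<'E'
from h import *
s=manip.sense();c=manip.get_calibration("wrist");im=manip.snapshot("wrist")
cv2.imwrite("pics/w1.png",im[:,:,::-1]);np.savez("w1.npz",**c)
print(s["tcp_pos"],s["tool_rot"],s["q"])
E
```

```text
t: 1.35
tcp_pos: [0.4866, -0.0527, 0.2312]
tool_rot: [0.999, 0.032, -0.0, 0.0]
force: [0.3, -0.2, 0.4]
finger_gap: 0.45
gripper_force: 0.0
t: 2.6
tcp_pos: [0.5022, -0.0025, 0.1515]
tool_rot: [0.999, 0.032, 0.0, 0.0]
force: [0.4, -0.8, -0.1]
finger_gap: 0.453
gripper_force: 0.0
[ 0.50224596 -0.0025024   0.1515051 ] [9.99482045e-01 3.21807958e-02 1.91349232e-04 3.88148532e-05] [-2.27840865e-01  4.84692100e-01  1.81624763e+00  3.13826310e-05
  8.40263131e-01  1.27856182e+00]
```

View pics/w1.png

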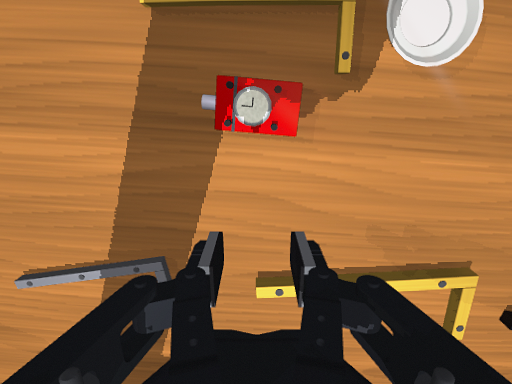

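The wrist view shows the holder's top corners near (217,76), (302,83), (297,135) and (216,131). Its screw points left at (207,102), and the stop's inner corner is at about (340,5). The near brass arm ends at (256,292) and the grey corner is at (168,265).

```bash
python3 - <<'E'
from h import *
c=dict(np.load("w1.npz"))
h=unproj(c,[(217,76),(302,83),(297,135),(216,131)],.022);print(h.round(4),h.mean(0))
v=h[0]+h[3]-h[1]-h[2];print(np.degrees(np.arctan2(v[1],v[0])))
print("watch",unproj(c,[(251,105)],.031),"screw",unproj(c,[(202,102)],.011))
s=unproj(c,[(340,5),(145,5),(337,72),(354,72)],.014);print(s.round(4))
v=s[1]-s[0];print(np.degrees(np.arctan2(v[1],v[0])));v=s[0]-s[2];print(np.degrees(np.arctan2(v[1],v[0])))
print("obst",unproj(c,[(256,279),(256,292),(168,258),(477,270)],.014).round(4))
E
```

```text
[[ 0.5995  0.0397  0.022 ]
 [ 0.5985 -0.0384  0.022 ]
 [ 0.551  -0.0389  0.022 ]
 [ 0.5497  0.0395  0.022 ]] [5.74685455e-01 4.48958462e-04 2.20000000e-02]
90.09288832620696
watch [[0.57619889 0.00703927 0.031     ]] screw [[0.5755207  0.05522372 0.011     ]]
[[ 0.6664 -0.0661  0.014 ]
 [ 0.6557  0.1061  0.014 ]
 [ 0.611  -0.0714  0.014 ]
 [ 0.6122 -0.0874  0.014 ]]
93.57149745598046
5.484824811507531
obst [[ 0.378  -0.0102  0.014 ]
 [ 0.3593 -0.0114  0.014 ]
 [ 0.3999  0.0936  0.014 ]
 [ 0.4051 -0.2762  0.014 ]]
```

```bash
python3 -m handwheel '[[3,0,-30,0,0,0,0.45],[3,0,-30,0,0,0,0.45],[3,0,-30,0,0,0,0.45],[0,0,-30,0,0,0,0.45],[0,0,-17,0,0,0,0.45],[0,0,-9,0,0,0,0.45],[0,0,0,0,0,0,0.45],[0,0,0,0,0,0,0.45],[5,0.3,0,0,0,0,0.45],[5,0.3,0,0,0,0,0.45]]'
```

```text
t: 3.9
tcp_pos: [0.5221, -0.002, 0.0059]
tool_rot: [0.999, 0.032, 0.001, 0.0]
force: [0.3, 0.1, -0.8]
finger_gap: 0.449
gripper_force: 0.0
```

```bash
python3 -m handwheel '[[6,0.4,0,0,0,0,0.45],[7,0.4,0,0,0,0,0.45],[7,0.4,0,0,0,0,0.45],[7,0.4,0,0,0,0,0.45],[7,0.4,0,0,0,0,0.45],[7,0.4,0,0,0,0,0.45],[7,0.4,0,0,0,0,0.45],[7,0.4,0,0,0,0,0.45],[6,0.4,0,0,0,0,0.45],[3,0.2,0,0,0,0,0.45]]'
python3 -m handwheel '[[1,0,0,0,0,0,0.45],[1,0,0,0,0,0,0.45],[1,0.1,0,0,0,0,0.45],[1,0.1,0,0,0,0,0.45],[0.8,0.1,0,0,0,0,0.45],[0.8,0.1,0,0,0,0,0.45],[0.8,0,0,0,0,0,0.45],[0.6,0,0,0,0,0,0.45],[0,0,0,0,0,0,0.45],[0,0,0,0,0,0,0.45]]'
python3 - <<'E'
from h import *
c=manip.get_calibration("wrist");im=manip.snapshot("wrist")
cv2.imwrite("pics/w2.png",im[:,:,::-1]);np.savez("w2.npz",**c)
E
```

```text
t: 5.15
tcp_pos: [0.5857, 0.0019, 0.0053]
tool_rot: [0.999, 0.032, 0.0, 0.0]
force: [-1.7, 0.1, 0.3]
finger_gap: 0.447
gripper_force: 1.0
t: 6.4
tcp_pos: [0.5923, 0.0024, 0.0053]
tool_rot: [0.999, 0.032, 0.0, -0.0]
force: [-2.2, 0.6, 0.1]
finger_gap: 0.452
gripper_force: 0.7
```

View pics/w2.png

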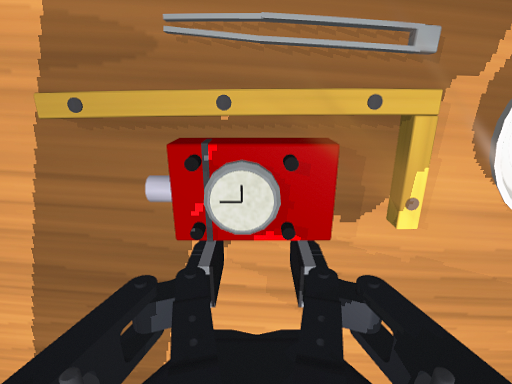

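Both fingertips are on the holder's near side and the holder is square to the stop. The arm's inner edge runs through (38,117)–(395,115), and the holder's far top edge through (180,144)–(330,144).

```bash
python3 - <<'E'
from h import *
c=dict(np.load("w2.npz"))
s=unproj(c,[(404,115),(38,117.5),(388,227)],.014);h=unproj(c,[(330,144),(180,144),(332,239),(178,239)],.022);k=unproj(c,[(339,139),(168,144)],0.022)
print(s.round(4),h.round(4),k.round(4))
for a in (s,h,k): v=a[1]-a[0];print(np.degrees(np.arctan2(v[1],v[0])),np.linalg.norm(v))
E
```

```text
[[ 0.6701 -0.0623  0.014 ]
 [ 0.6582  0.1109  0.014 ]
 [ 0.6123 -0.0669  0.014 ]] [[ 0.6553 -0.0271  0.022 ]
 [ 0.6509  0.0407  0.022 ]
 [ 0.6076 -0.0352  0.022 ]
 [ 0.6025  0.0427  0.022 ]] [[ 0.6578 -0.0308  0.022 ]
 [ 0.6506  0.0461  0.022 ]]
93.93628170406362 0.1735639025289135
93.69800835768996 0.06786072537209652
95.36662077656801 0.07725003828026428
```

```bash
python3 -m handwheel '[[1.5,0.1,0,0,0,0,0.45],[1.5,0.1,0,0,0,0,0.45],[1.5,0.1,0,0,0,0,0.45],[1,0.1,0,0,0,0,0.45],[1,0.1,0,0,0,0,0.45],[1,0.1,0,0,0,0,0.45],[0.8,0,0,0,0,0,0.45],[0.8,0,0,0,0,0,0.45],[0.5,0,0,0,0,0,0.45],[0,0,0,0,0,0,0.45]]'
python3 -m handwheel '[[0.4,0,0,0,0,0,0.45],[0.4,0,0,0,0,0,0.45],[0.4,0,0,0,0,0,0.45],[0.4,0,0,0,0,0,0.45],[0.4,0,0,0,0,0,0.45],[0.3,0,0,0,0,0,0.45],[0.3,0,0,0,0,0,0.45],[0,0,0,0,0,0,0.45],[0,0,0,0,0,0,0.45],[0,0,0,0,0,0,0.45]]'
```

```text
t: 7.7
tcp_pos: [0.6019, 0.003, 0.0053]
tool_rot: [0.999, 0.032, 0.0, -0.0]
force: [-1.9, 1.2, 1.0]
finger_gap: 0.452
gripper_force: 0.9
t: 8.95
tcp_pos: [0.6039, 0.003, 0.0053]
tool_rot: [0.999, 0.032, -0.001, -0.0]
force: [-4.7, -0.6, 3.5]
finger_gap: 0.449
gripper_force: 2.3
```

```bash
python3 -m handwheel '[[0.2,0,0,0,0,0,0.45],[0.2,0,0,0,0,0,0.45],[0.2,0,0,0,0,0,0.45],[0,0,0,0,0,0,0.45],[0,0,0,0,0,0,0.45],[0,0,0,0,0,0,0.45],[0,0,0,0,0,0,0.45],[0,0,0,0,0,0,0.45],[0,0,0,0,0,0,0.45],[0,0,0,0,0,0,0.45]]'
```

```text
t: 10.2
tcp_pos: [0.6039, 0.003, 0.0053]
tool_rot: [0.999, 0.032, -0.001, -0.0]
force: [-5.2, -0.8, 4.1]
finger_gap: 0.45
gripper_force: 3.0
```

```bash
python3 -m handwheel '[[-4,0,0,0,0,0,0.45],[-12,0,0,0,0,0,0.45],[0,0,35,0,0,0,0.45],[0,0,40,0,0,10,0.3],[0,0,0,0,0,10,0.1],[0,10,0,0,0,10,0],[10,20,0,0,0,10,0],[10,25,0,0,0,10,0],[12,25,0,0,0,10,0],[12,25,0,0,0,10,0]]'
python3 -m handwheel '[[0,0,0,0,0,10,0],[0,0,0,0,0,10,0],[0,0,0,0,0,0,0],[0,0,0,0,0,0,0],[0,0,0,0,0,0,0],[0,0,0,0,0,0,0],[0,0,0,0,0,0,0],[0,0,0,0,0,0,0],[0,0,0,0,0,0,0],[0,0,0,0,0,0,0]]'
python3 - <<'E'
from h import *
c=manip.get_calibration("wrist");im=manip.snapshot("wrist");print(manip.sense()["q"])
cv2.imwrite("pics/w3.png",im[:,:,::-1]);np.savez("w3.npz",**c)
E
```

```text
t: 11.45
tcp_pos: [0.6335, 0.1088, 0.0803]
tool_rot: [0.799, 0.602, 0.001, 0.0]
force: [0.1, 0.1, -0.2]
finger_gap: 0.002
gripper_force: 0.0
t: 12.7
tcp_pos: [0.633, 0.1079, 0.0803]
tool_rot: [0.684, 0.729, 0.0, 0.0]
force: [0.8, 0.1, -0.1]
finger_gap: 0.003
gripper_force: 0.0
[-4.79590985e-03  7.37961304e-01  1.50082520e+00  3.60414957e-05
  9.02779296e-01 -6.92755651e-02]
```

View pics/w3.png

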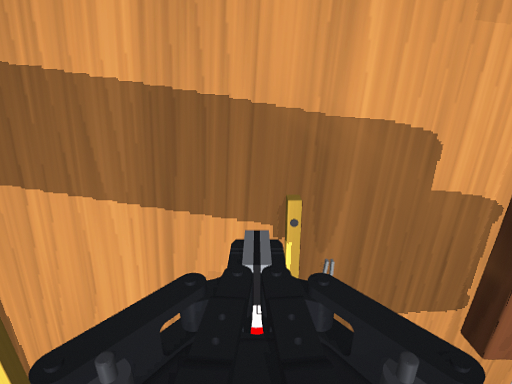

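The camera now looks away along +y. The long arm's end is at (294,205), and the screw shows white between the fingers at (257,318), in line with them. I'll descend and push along the stop's -y.

```bash
python3 -m handwheel '[[-1,0,-25,0,0,0,0],[0,0,-25,0,0,0,0],[0,0,-18,0,0,0,0],[0,0,-6,0,0,0,0],[0,0,0,0,0,0,0],[0.4,-7,0,0,0,0,0],[0.4,-7,0,0,0,0,0],[0.4,-7,0,0,0,0,0],[0.4,-7,0,0,0,0,0],[0.2,-3,0,0,0,0,0]]'
python3 -m handwheel '[[0.3,-4,0,0,0,0,0],[0.3,-4,0,0,0,0,0],[0.3,-4,0,0,0,0,0],[0.3,-4,0,0,0,0,0],[0.3,-4,0,0,0,0,0],[0.3,-4,0,0,0,0,0],[0.2,-3,0,0,0,0,0],[0.2,-3,0,0,0,0,0],[0.1,-1,0,0,0,0,0],[0,0,0,0,0,0,0]]'
python3 - <<'E'
from h import *
im=manip.snapshot("scene")
cv2.imwrite("pics/s2.png",cv2.resize(im[210:290,200:300,::-1],None,fx=7,fy=7,interpolation=cv2.INTER_CUBIC))
E
```

```text
t: 14.0
tcp_pos: [0.6339, 0.0762, 0.0064]
tool_rot: [0.684, 0.729, 0.0, 0.0]
force: [1.0, 0.7, -0.1]
finger_gap: 0.0
gripper_force: 0.0
t: 15.25
tcp_pos: [0.636, 0.0457, 0.0063]
tool_rot: [0.684, 0.73, -0.0, 0.0]
force: [0.0, 1.1, -0.7]
finger_gap: 0.001
gripper_force: 0.3
```

View pics/s2.png

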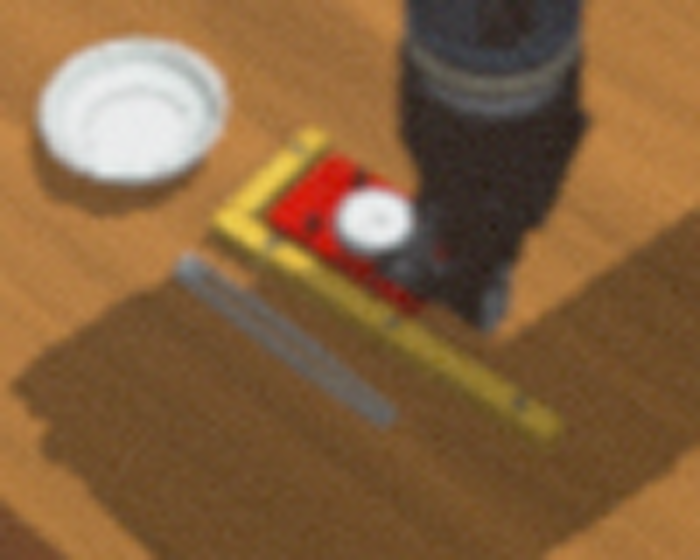

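The holder lies along the long arm with its plain end, at crop (300,190), still a few mm short of the short arm. I'll carry on gently until the force rises.

```bash
python3 -m handwheel '[[0.1,-1,0,0,0,0,0],[0.1,-1,0,0,0,0,0],[0.1,-1,0,0,0,0,0],[0.1,-1,0,0,0,0,0],[0.1,-1,0,0,0,0,0],[0,-0.7,0,0,0,0,0],[0,-0.7,0,0,0,0,0],[0,-0.5,0,0,0,0,0],[0,-0.5,0,0,0,0,0],[0,0,0,0,0,0,0]]'
python3 -m handwheel '[[0,-0.4,0,0,0,0,0],[0,-0.4,0,0,0,0,0],[0,-0.4,0,0,0,0,0],[0,-0.4,0,0,0,0,0],[0,-0.2,0,0,0,0,0],[0,-0.2,0,0,0,0,0],[0,-0.2,0,0,0,0,0],[0,-0.2,0,0,0,0,0],[0,0,0,0,0,0,0],[0,0,0,0,0,0,0]]'
```

```text
t: 16.55
tcp_pos: [0.6366, 0.0384, 0.0063]
tool_rot: [0.684, 0.73, -0.0, 0.0]
force: [-0.5, 1.3, -0.0]
finger_gap: 0.0
gripper_force: 0.7
t: 17.8
tcp_pos: [0.6366, 0.0361, 0.0063]
tool_rot: [0.684, 0.73, -0.0, 0.0]
force: [1.0, 1.1, -0.9]
finger_gap: 0.003
gripper_force: 0.5
```

```bash
python3 -m handwheel '[[0,-0.4,0,0,0,0,0],[0,-0.4,0,0,0,0,0],[0,-0.4,0,0,0,0,0],[0,-0.3,0,0,0,0,0],[0,-0.3,0,0,0,0,0],[0,-0.2,0,0,0,0,0],[0,0,0,0,0,0,0],[0,0,0,0,0,0,0],[0,0,0,0,0,0,0],[0,0,0,0,0,0,0]]'
```

```text
t: 19.05
tcp_pos: [0.6362, 0.0352, 0.0063]
tool_rot: [0.684, 0.729, 0.0, -0.001]
force: [-1.3, 6.0, 0.2]
finger_gap: -0.004
gripper_force: 2.9
```

```bash
python3 -m handwheel '[[0,-0.3,0,0,0,0,0],[0,-0.3,0,0,0,0,0],[0,0,0,0,0,0,0],[0,4,0,0,0,0,0],[-1,20,0,0,0,0,0],[0,0,40,0,0,0,0],[0,0,40,0,0,-10,0],[0,0,0,0,0,-10,0],[-6,-10,0,0,0,-10,0],[-10,-16,0,0,0,-10,0]]'
python3 -m handwheel '[[-10,-16,0,0,0,-10,0.3],[-10,-16,0,0,0,-10,0.3],[-10,-16,0,0,0,-10,0.3],[-10,-16,0,0,0,-10,0.3],[0,0,0,0,0,-10,0.3],[0,0,0,0,0,0,0.3],[0,0,0,0,0,0,0.3],[0,0,0,0,0,0,0.3],[0,0,0,0,0,0,0.3],[0,0,0,0,0,0,0.3]]'
python3 - <<'E'
from h import *
c=manip.get_calibration("wrist");im=manip.snapshot("wrist")
cv2.imwrite("pics/w4.png",im[:,:,::-1]);np.savez("w4.npz",**c)
E
```

```text
t: 20.3
tcp_pos: [0.6198, 0.0324, 0.0867]
tool_rot: [0.893, 0.45, 0.0, 0.001]
force: [0.3, -0.1, -1.1]
finger_gap: -0.001
gripper_force: 0.0
t: 21.55
tcp_pos: [0.5796, -0.0324, 0.0863]
tool_rot: [0.999, 0.032, -0.0, 0.0]
force: [-1.1, -0.8, 0.3]
finger_gap: 0.3
gripper_force: 0.0
```

View pics/w4.png

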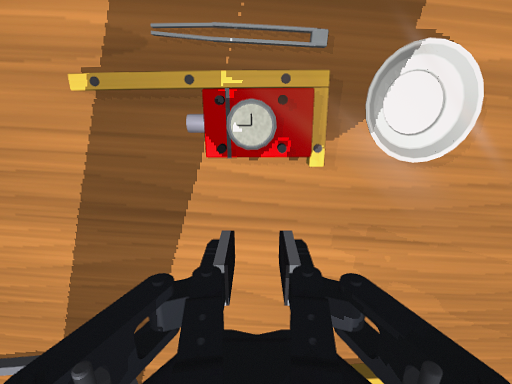

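The holder is in the corner: far edge on the long arm (row 88) and plain end on the short arm (column 314). The tweezer and dish haven't moved. I'll finish with a gentle seating push against the long arm.

```bash
python3 -m handwheel '[[0,0,-35,0,0,0,0.3],[0,0,-30,0,0,0,0.3],[0,0,-15,0,0,0,0.3],[0,0,0,0,0,0,0.3],[5,0.3,0,0,0,0,0.3],[5,0.3,0,0,0,0,0.3],[4,0.3,0,0,0,0,0.3],[4,0.3,0,0,0,0,0.3],[3,0.2,0,0,0,0,0.3],[0,0,0,0,0,0,0.3]]'
python3 -m handwheel '[[1,0,0,0,0,0,0.3],[0.8,0,0,0,0,0,0.3],[0.8,0,0,0,0,0,0.3],[0.8,0,0,0,0,0,0.3],[0.5,0,0,0,0,0,0.3],[0.5,0,0,0,0,0,0.3],[0,0,0,0,0,0,0.3],[0,0,0,0,0,0,0.3],[0,0,0,0,0,0,0.3],[0,0,0,0,0,0,0.3]]'
```

```text
t: 22.85
tcp_pos: [0.6008, -0.031, 0.0063]
tool_rot: [0.999, 0.032, 0.0, 0.0]
force: [0.1, 0.3, 0.8]
finger_gap: 0.299
gripper_force: 0.0
t: 24.1
tcp_pos: [0.605, -0.0311, 0.0063]
tool_rot: [0.999, 0.032, -0.0, -0.0]
force: [0.2, 0.1, 0.4]
finger_gap: 0.303
gripper_force: 0.0
```

```bash
python3 -m handwheel '[[0.5,0,0,0,0,0,0.3],[0.5,0,0,0,0,0,0.3],[0.3,0,0,0,0,0,0.3],[0.3,0,0,0,0,0,0.3],[0.2,0,0,0,0,0,0.3],[0.2,0,0,0,0,0,0.3],[0,0,0,0,0,0,0.3],[0,0,0,0,0,0,0.3],[0,0,0,0,0,0,0.3],[0,0,0,0,0,0,0.3]]'
```

```text
t: 25.35
tcp_pos: [0.6063, -0.0308, 0.0062]
tool_rot: [0.999, 0.032, -0.001, -0.0]
force: [-4.5, 1.0, 3.2]
finger_gap: 0.299
gripper_force: 2.3
```

```bash
python3 -m handwheel '[[0.3,0,0,0,0,0,0.3],[0.3,0,0,0,0,0,0.3],[0,0,0,0,0,0,0.3],[-3,0,0,0,0,0,0.3],[-20,-1,0,0,0,0,0.3],[0,0,40,0,0,0,0.3],[0,0,40,0,0,0,0.3],[0,0,30,0,0,0,0.3],[0,0,0,0,0,0,0.3],[0,0,0,0,0,0,0.3]]'
python3 - <<'E'
from h import *
c=manip.get_calibration("wrist");im=manip.snapshot("wrist");np.savez("w5.npz",**c)
cv2.imwrite("pics/w5.png",cv2.resize(im[60:200,160:360,::-1],None,fx=4,fy=4,interpolation=cv2.INTER_CUBIC))
E
```

```text
t: 26.6
tcp_pos: [0.5851, -0.0322, 0.1159]
tool_rot: [0.999, 0.032, 0.001, 0.0]
force: [0.0, 0.1, -0.1]
finger_gap: 0.294
gripper_force: 0.0
```

View pics/w5.png

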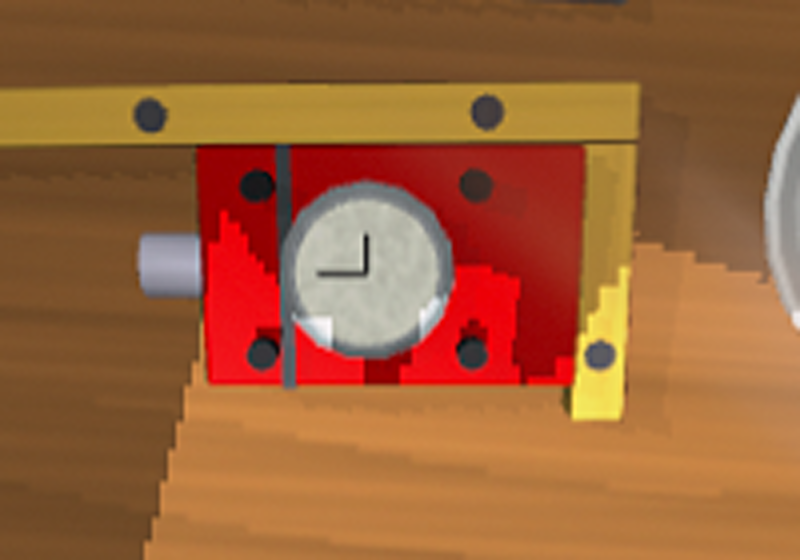

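The crop shows the holder's long side flush along the long arm (row 143) and its plain end flush against the short arm (column 582), with no visible gap. The hand is clear, so I'm handing in.

```bash
python3 -c "
from station import manip
print(manip.sign_off())"
```

```text
the job is handed in; nothing more can be done
None
```

I pushed the red case holder home into the small brass corner stop: long side against the long arm, plain end against the short arm. Both contacts were felt as a force rise, and the last picture shows no gap. The hand is clear, and I handed the job in at about 27 s; no verdict came back.

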